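# Rotate the bottle rack: opened bottles to the front, sealed spares behind

### The arm

A 6-joint arm with a two-finger parallel gripper is mounted at the origin on a cart in front of the work surface, level with it; the furniture and walls round the work are solid. World frame = base frame: x ahead of the robot, y to its left, z up, the work surface at z = 0. Lengths are in m, angles in rad, forces in N, time in s.
With the tool pointing down it reaches from about 0.4 to 0.925 m from the base axis. Payload 3.4 kg.
Tool frame: the origin (TCP) lies midway between the tips of the shut fingers; the grasp point (between the pads) lies 19 mm behind it (env.grasp_offset is the distance from the TCP to the grasp point, in m); z points along the fingers, y is the line along which they close (so a half turn about z gives the same grasp; the last joint's range is limited). The gripper opens to 85 mm and grips with 20 to 120 N. Pads are 22 mm wide; open, the fingers measure 114 mm over their backs; the gripper's body (76 mm by 85 mm) begins 54 mm behind the grasp point. The pads swing forward as they close: fully open they stand 13 mm farther back than shut.
Start: joints at [1.117, 0.307, 1.506, -0, 1.328, -0.073], TCP at [0.213, 0.534, 0.231] pointing down, gripper open.
Joint ranges: [-3.12, 3.12], [-1.05, 2.28], [0.14, 2.33], [-1.42, 4.57], [0.1, 2.73], [-2.68, 2.68]. Speed limits (rad/s): [2.57, 2.57, 3.14, 3.14, 3.14, 3.14].

### API

Orientations are given as a unit quaternion [x, y, z, w].
In Python, from plant import readout, cams, order, env gives the robot as it stands.
- The arm moves only by the shell command python3 -m pendant 'ROWS' [FORCE]. ROWS is JSON, a list of rows, each a list of 7 numbers: the turn, a rotation vector about the world's x, y, z in degrees, then the shift along the world's x, y, z in mm, then the closure, from -1 (fully open) to 1 (shut). In form: [[rx, ry, rz, x, y, z, fingers], ...]. A call has 1 to 12 rows; each row is the pose to reach, as a shift and turn from the pose commanded when the call began; what a row does not reach only later rows make up. A row lasts 1/12 s, in which the tool goes at most 41.7 mm and 7.16 degrees, less where a joint would pass 70% of its speed; a pose out of reach is approached as far as the arm can. A call with a gripper value outside its range is refused whole. The fingers move at their own pace and stop on an object; FORCE is the grip in N (left out, the last holds). Time passes only in rows, so rows that repeat a pose let the fingers close. It gives the time, the measured TCP pose, the force, the opening and the grip force at its end, in the units of the state.
- readout.get_state(): the state, without advancing time (a new reading comes with each control period).
- cams.capture(name): name is "side" or "top"; returns the picture (480x640x3 uint8, blue, green, red); there is no depth.
- cams.get_calibration(name): a dict with "fov_y" (degrees; the focal length in pixels is half the picture's height over the tangent of half this angle, whatever the lens; pixels are square), "cx", "cy" (the principal point, pixels), "rvec" (rotation vector, rad) and "tvec" (3), from world to camera coordinates, as OpenCV has them. Camera axes: x right, y down, z forward; pixel columns grow to the right and rows downward; lengths in m; the calibration is good to about 2 mm. A picture is of the moment at which its call begins. get_calibration takes no time and is no camera call.
- order.sign_off(): hands the job in; it is judged then, once.
The state is a dict: "time_s": time; "qpos": joint angles; "qvel": joint speeds; "tau": joint torques, N m; "tcp_pos": TCP position; "tcp_rot": TCP orientation; "wrist_force": force on the tool from outside, world axes, zero at the start; "moment": the same for the moment, N m; "finger_gap": opening from 0.0 (shut) to 1.0 (fully open); "gripper_force": force on a finger pad.
Only numpy, scipy, OpenCV 4.12 (cv2) and the standard library are available. Lean on these libraries where they do the work, as an engineer would, in place of code of your own. Each camera call takes 0.05 s, during which the arm holds its last target. There are 200 camera calls.

### The job

The two-lane bottle rack was stocked the wrong way round: the sealed spares stand in front and the opened bottles with pourers behind. Change them over, using the free worktop beside the rack on the way, so that the front row (nearest you) holds the two opened bottles and directly behind each, in the same lane, stands the sealed spare of the same body shape (round with round, square with square; either shape may have either lane). Set the bottles down upright and gently every time, tip none of them, leave the jigger, peeler and timer where they are, and let go of everything.

Things in the scene. Friction and masses are not known exactly. Their poses are not given: they have to be found in the camera images.
- rack: fixed steel bottle rack, 188 x 188 mm, 2 x 2 wells 88 mm square. Origin: centre of underside, on the worktop (z=0); x to its back (away from the robot, yaw within 0.35), y to its left. Well centres: x -46 mm front, +46 mm back row; y +46 left, -46 mm right lane. Well floor 7 mm up; wall tops 48 mm up, back wall 73. Worktop free to 0.22 m left and right of its centre.
- sealed_round: amber glass bottle, ROUND body 64 mm across up to 110 mm, shoulders to 148, neck 27 mm across up to 178. SEALED: black screw cap, 31 mm across, from 160 mm to the top at 192 mm. Starts in a front well. Origin: centre of underside; z up. Loose, 0.3-0.5 kg. Grasp by neck 160-180 mm up, from above.
- sealed_square: amber glass bottle, SQUARE body 58 x 58 mm up to 110 mm, shoulders to 148, neck 27 mm across up to 178. SEALED: black screw cap, 31 mm across, from 160 mm to the top at 192 mm. Starts in a front well. Origin: centre of underside; z up. Loose, 0.3-0.5 kg. Grasp by neck 160-180 mm up, from above.
- opened_round: amber glass bottle, ROUND body 64 mm across up to 110 mm, shoulders to 148, neck 27 mm across up to 178. OPENED: steel pourer, 24 mm collar at 178-184 mm, thin bent spout up to 214 mm, leaning 22 mm out to the bottle's -x. Starts in a back well, spout forward. Origin: centre of underside; z up. Loose, 0.3-0.5 kg. Grasp by neck 160-180 mm up, from above, fingers closing along y.
- opened_square: amber glass bottle, SQUARE body 58 x 58 mm up to 110 mm, shoulders to 148, neck 27 mm across up to 178. OPENED: steel pourer, 24 mm collar at 178-184 mm, thin bent spout up to 214 mm, leaning 22 mm out to the bottle's -x. Starts in a back well, spout forward. Origin: centre of underside; z up. Loose, 0.3-0.5 kg. Grasp by neck 160-180 mm up, from above, fingers closing along y.
- jigger: bystander: small double-cone steel measure, 45 mm across, 80 mm tall, standing on the worktop behind the rack; origin at the centre of its underside
- peeler1: bystander: yellow-handled peeler, 170 x 25 mm, 18 mm high, lying on the worktop at the left; origin at the centre of its underside, x along it to the blade
- timer: bystander: low round kitchen timer, 71 mm across, 38 mm tall, white base and black dial, on the worktop at the right; origin at the centre of its underside
Mind the look-alikes: they are no part of the job. Leave any red or turquoise look-alike of the sealed_round alone.

How it is judged:
At the end, for the whole second after the job is handed in: All four bottles stand upright (within 0.1 rad) and at rest on the floors of their own wells (each within 22 mm of its well's centre along x and y): opened bottles in the front row, and behind each, in the same lane, the sealed bottle of the same body shape (x of opened_round in the frame of rack between -0.068 and -0.024 m and z of each of opened_round, opened_square, sealed_round, sealed_square in the frame of rack below 0.012 m and angle between each of opened_round, opened_square, sealed_round, sealed_square's own z axis and vertical below 0.1 rad and linear speed of each of opened_round, opened_square, sealed_round, sealed_square below 0.03 m/s and x of opened_square in the frame of rack between -0.068 and -0.024 m and x of sealed_round in the frame of rack between 0.024 and 0.068 m and x of sealed_square in the frame of rack between 0.024 and 0.068 m and ((y of opened_round in the frame of rack between 0.024 and 0.068 m and y of sealed_round in the frame of rack between 0.024 and 0.068 m and y of opened_square in the frame of rack between -0.068 and -0.024 m and y of sealed_square in the frame of rack between -0.068 and -0.024 m) or (y of opened_square in the frame of rack between 0.024 and 0.068 m and y of sealed_square in the frame of rack between 0.024 and 0.068 m and y of opened_round in the frame of rack between -0.068 and -0.024 m and y of sealed_round in the frame of rack between -0.068 and -0.024 m))); the robot touches nothing.
It fails at once if a bottle was tipped (by more than 0.5 rad) (angle between any of opened_round, opened_square, sealed_round, sealed_square's own z axis and vertical above 0.5 rad).
It fails at once if a bottle was dropped or slammed down (faster than 0.7 m/s within the last 20 mm above its well floor or the worktop) ((linear speed of opened_round above 0.7 m/s and z of opened_round in the frame of rack below 0.027 m) or (linear speed of opened_square above 0.7 m/s and z of opened_square in the frame of rack below 0.027 m) or (linear speed of sealed_round above 0.7 m/s and z of sealed_round in the frame of rack below 0.027 m) or (linear speed of sealed_square above 0.7 m/s and z of sealed_square in the frame of rack below 0.027 m)).
It fails at once if the jigger, peeler or timer was disturbed (moved over 25 mm) (distance of any of jigger, peeler1, timer from where it was at the start of the episode above 0.025 m).
It also fails if it takes over 112 s, if anything falls off the work surface, if the arm or the gripper's body presses on something with over 40 N, if the wrist force passes 120 N, or if a joint passes its speed limit or range.

## Working session

There is one attempt and no reset: what is moved stays moved. The work goes in short steps, Python scripts to look and compute and a shell command to move; the robot and the scene stay as the last step left them, time stands still between calls to the robot, and variables do not carry over. Pictures are saved under pics/ and viewed, at most 14 in all, crops included, and the job is handed in when it is done.

```bash
ls; mkdir -p pics; python3 - <<'E'
from plant import readout,cams,env
import cv2
for n in("top","side"):
    cv2.imwrite(f"pics/{n}0.png",cams.capture(n)); print(cams.get_calibration(n))
print(readout.get_state(), env.grasp_offset)
E
```

```text
pics
{'fov_y': 43.525487704892555, 'cx': 320.5961449933719, 'cy': 236.36131255050765, 'rvec': array([ 1.84361893, -2.28707077,  0.32106158]), 'tvec': array([0.10915537, 0.53655498, 1.3945118 ])}
{'fov_y': 52.5032738538986, 'cx': 322.17014098021076, 'cy': 242.9460404518831, 'rvec': array([ 0.21330287, -2.74508953,  1.35995283]), 'tvec': array([0.53117659, 0.10672709, 1.5405952 ])}
{'time_s': 0.1, 'qpos': array([ 1.11749526e+00,  3.07479988e-01,  1.50754094e+00, -1.27770868e-05,
        1.32843689e+00, -7.35082539e-02]), 'qvel': array([ 7.06589601e-04, -4.28699274e-03, -1.67793195e-03, -2.84975081e-04,
        8.51805588e-05,  1.78400531e-03]), 'tau': array([ 8.86079142e-04, -4.58530998e+01, -2.52608210e+01,  1.28502011e-04,
        5.65009643e-03,  3.80993652e-05]), 'tcp_pos': array([0.21291924, 0.53343721, 0.23048429]), 'tcp_rot': array([ 1.88755572e-01,  9.82023658e-01, -9.02028136e-04, -2.36828445e-04]), 'wrist_force': array([ 0.76182149, -0.13944512, -0.2662613 ]), 'moment': array([-0.03525948,  0.03151886, -0.03132823]), 'gripper_force': 0.0, 'finger_gap': 0.9996049288506237} 0.0187
```

View pics/top0.png

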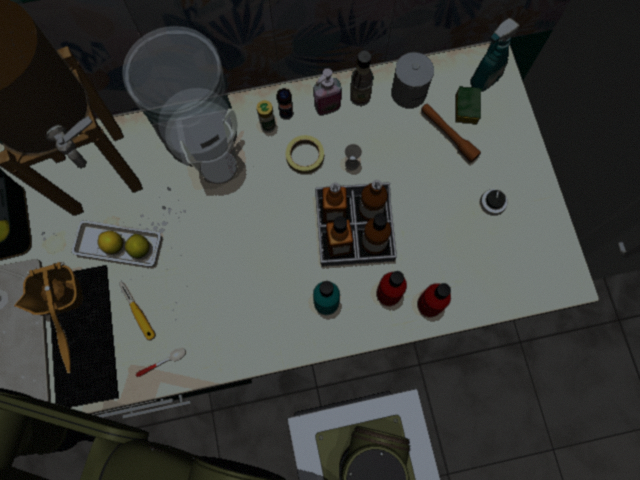

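View pics/side0.png

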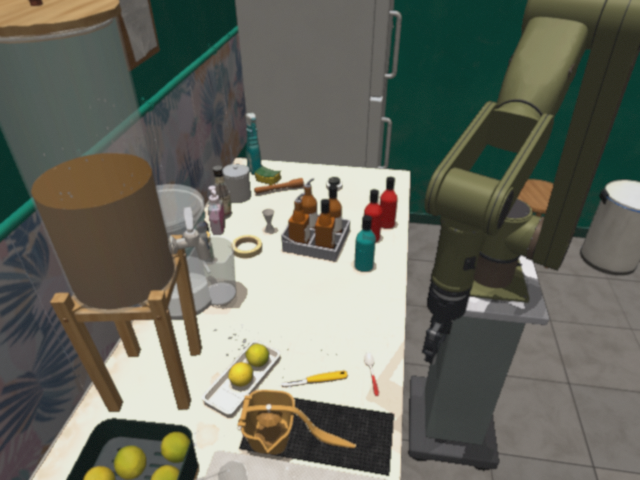

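The top view shows the rack at about (355,225). Its front row (near the robot) has dark-capped bottles at (340,230) and (378,230), and its back row has pourers at (335,195) and (374,193). The red bottles at (392,288) and (434,300) and the turquoise one at (326,297) are look-alikes outside the rack, so I leave them alone. Next I enlarge both views.

```bash
python3 - <<'E'
import cv2,numpy as np
a=cv2.imread("pics/top0.png")[150:330,290:470]; b=cv2.imread("pics/side0.png")[165:285,260:420]
a=cv2.resize(a,(600,600),interpolation=cv2.INTER_CUBIC); a=cv2.convertScaleAbs(a,alpha=1.5,beta=15)
b=cv2.resize(b,(800,600),interpolation=cv2.INTER_CUBIC); b=cv2.convertScaleAbs(b,alpha=1.5,beta=15)
cv2.imwrite("pics/topc.png",a);cv2.imwrite("pics/sidec.png",b)
E
```

```text
(no output)
```

View pics/topc.png

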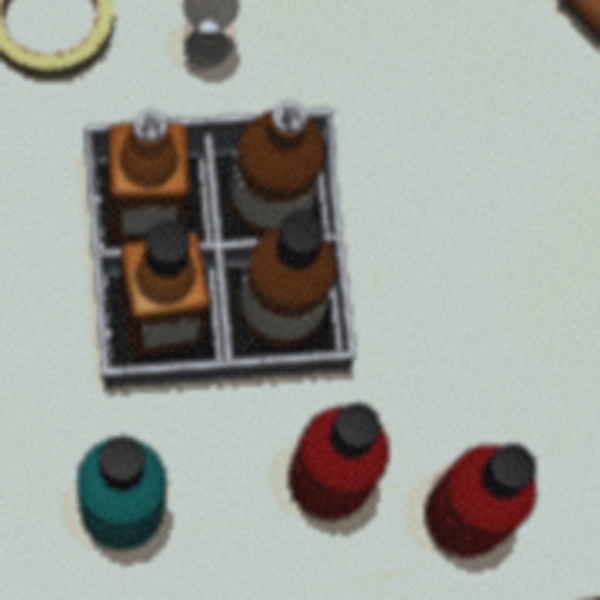

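View pics/sidec.png

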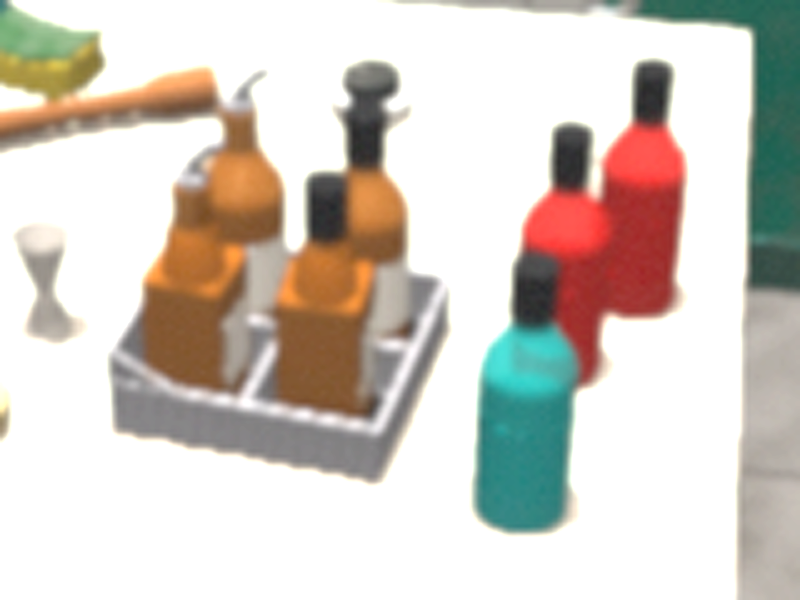

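The crops confirm the targets. Left lane: sealed_square has its cap at crop (168,240), with opened_square's pourer behind at (150,130). Right lane: sealed_round has its cap at (301,232), with opened_round's pourer at (289,120). Same-shape pairs already share lanes, and the amber bottles are the targets, not the red or turquoise ones.

```bash
cat >h.py <<'E'
import cv2,numpy as np
from plant import cams
def ray(n,p):
    c=cams.get_calibration(n);f=240/np.tan(np.radians(c["fov_y"]/2));R=cv2.Rodrigues(c["rvec"])[0]
    return -R.T@c["tvec"], R.T@np.array([(p[0]-c["cx"])/f,(p[1]-c["cy"])/f,1])
def onz(n,p,z):
    o,d=ray(n,p); return o+d*(z-o[2])/d[2]
def tri(pt,ps):
    (o1,d1),(o2,d2)=ray("top",pt),ray("side",ps)
    s=np.linalg.lstsq(np.c_[d1,-d2],o2-o1,rcond=None)[0]; a,b=o1+s[0]*d1,o2+s[1]*d2
    return (a+b)/2,np.linalg.norm(a-b)
E
python3 - <<'E'
from h import *
np.set_printoptions(precision=4,suppress=True)
T=lambda u,v:(290+u*.3-.35,150+v*.3-.35); S=lambda u,v:(260+u*.2-.4,165+v*.2-.4)
FL,FR=onz("top",T(103,372),.048),onz("top",T(353,355),.048)
BL,BR=onz("top",T(87,127),.073),onz("top",T(331,108),.073)
print("corners",FL,FR,BL,BR,[np.linalg.norm((a-b)[:2]) for a,b in((FL,FR),(BL,BR),(FL,BL),(FR,BR))])
c=(FL+FR+BL+BR)/4; d=(BL+BR-FL-FR)[:2]; e=(FL+BL-FR-BR)[:2]
yaw=np.arctan2(d[1],d[0]);yaw2=np.arctan2(-e[0],e[1]);print("c",c,yaw,yaw2)
y=(yaw+yaw2)/2;R=np.array([[np.cos(y),-np.sin(y)],[np.sin(y),np.cos(y)]])
for n,x,yy in(("FL",-.046,.046),("FR",-.046,-.046),("BL",.046,.046),("BR",.046,-.046)):print(n,c[:2]+R@[x,yy])
for n,t,s,z in(("ss",(169,236),(328,182),.199),("sr",(302,230),(366,115),.199),("os",(150,130),(193,183),.191),("or",(289,121),(240,105),.191)):
    print(n,onz("top",T(*t),z),tri(T(*t),S(*s)))
print("jig",onz("top",T(212,50),.0),"look",[onz("top",T(*p),.19) for p in((123,455),(357,425),(512,463))],"timer",onz("top",(494,202),.03),onz("top",(140,310),.01))
E
```

```text
corners [0.4935 0.0048 0.048 ] [ 0.4666 -0.1792  0.048 ] [ 0.6762 -0.0225  0.073 ] [ 0.6516 -0.206   0.073 ] [np.float64(0.18597977292859463), np.float64(0.18517132799228203), np.float64(0.18473391328393643), np.float64(0.18692550423566764)]
c [ 0.572  -0.1007  0.0605] -0.14610649959327474 -0.13902129154025736
FL [ 0.533  -0.0486]
FR [ 0.5199 -0.1397]
BL [ 0.6241 -0.0617]
BR [ 0.611  -0.1528]
ss [ 0.5395 -0.0522  0.199 ] (array([ 0.5377, -0.0521,  0.1986]), np.float64(0.0036610967865135383))
sr [ 0.5244 -0.1411  0.199 ] (array([ 0.5249, -0.1416,  0.1952]), np.float64(0.0012244855591468204))
os [ 0.6199 -0.0571  0.191 ] (array([ 0.623 , -0.0577,  0.185 ]), np.float64(0.0016659762315734694))
or [ 0.6058 -0.1525  0.191 ] (array([ 0.609 , -0.1532,  0.1874]), np.float64(0.003604659076791081))
jig [ 0.747 -0.139  0.   ] look [array([0.4006, 0.01  , 0.19  ]), array([ 0.3873, -0.1457,  0.19  ]), array([ 0.3408, -0.239 ,  0.19  ])] timer [ 0.5561 -0.4643  0.03  ] [0.4766 0.4677 0.01  ]
```

Measured points agree with the rack geometry: the outer edges come out at 186 mm, the cap heights are right, and yaw is about -0.142 rad. Plan: sealed_square to the left worktop, opened_square to front left, sealed_square to back left, then mirror this on the right. First move is above sealed_square at (0.538,-0.052), with a 13.6° turn.

```bash
python3 -m pendant '[[0,0,0,0,0,30,-1],[0,0,7,325,-585,35,-1],[0,0,13.6,325,-585,35,-1],[0,0,13.6,325,-585,35,-1],[0,0,13.6,325,-585,35,-1],[0,0,13.6,325,-585,35,-1],[0,0,13.6,325,-585,35,-1],[0,0,13.6,325,-585,35,-1],[0,0,13.6,325,-585,35,-1],[0,0,13.6,325,-585,35,-1],[0,0,13.6,325,-585,35,-1],[0,0,13.6,325,-585,35,-1]]' 40
```

```text
time_s: 1.1
tcp_pos: [0.4358, 0.1317, 0.2646]
tcp_rot: [0.071, 0.997, 0.0, -0.0]
wrist_force: [0.4, -0.0, 0.0]
finger_gap: 0.998
gripper_force: 0.0
```

```bash
python3 -m pendant '[[0,0,0,102,-184,0,-1],[0,0,0,102,-184,0,-1],[0,0,0,102,-184,0,-1],[0,0,0,102,-184,0,-1],[0,0,0,102,-184,0,-1],[0,0,0,102,-184,0,-1],[0,0,0,102,-184,0,-1],[0,0,0,102,-184,-25,-1],[0,0,0,102,-184,-50,-1],[0,0,0,102,-184,-65,-1],[0,0,0,102,-184,-65,-1]]' 
python3 - <<'E'
from plant import cams
import cv2
a=cams.capture("side")[145:265,260:420];b=cams.capture("top")[150:270,290:410]
cv2.imwrite("pics/c1.png",cv2.hconcat([cv2.resize(a,(453,340)),cv2.resize(b,(340,340))]))
E
```

```text
time_s: 2.02
tcp_pos: [0.5337, -0.0484, 0.1961]
tcp_rot: [0.071, 0.997, 0.001, -0.004]
wrist_force: [-0.1, -0.3, -0.4]
finger_gap: 1.001
gripper_force: 0.0
```

View pics/c1.png

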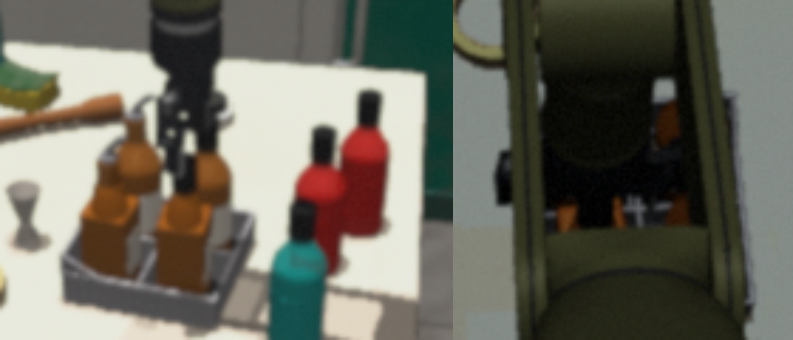

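The side crop shows the gripper centred over the cap at (185,175), with both fingers straddling it and the look-alikes clear. I descend slowly and close.

```bash
python3 - <<'E'
from plant import readout
print(readout.get_state()["tcp_pos"])
E
python3 -m pendant '[[0,0,0,2,-2,-15,-1],[0,0,0,4,-3,-30,-1],[0,0,0,4,-3,-39,-1],[0,0,0,4,-3,-39,-1],[0,0,0,4,-3,-39,0.3],[0,0,0,4,-3,-39,0.8],[0,0,0,4,-3,-39,1],[0,0,0,4,-3,-39,1],[0,0,0,4,-3,-39,1],[0,0,0,4,-3,-39,1]]' 45
```

```text
[ 0.5365974  -0.04907961  0.199453  ]
time_s: 2.95
tcp_pos: [0.5421, -0.0536, 0.1616]
tcp_rot: [0.071, 0.997, -0.0, 0.001]
wrist_force: [-0.5, -0.5, 4.8]
finger_gap: 0.35
gripper_force: 44.6
```

Gripped at 30 mm, as expected for the cap. I lift it and carry it to the left worktop.

```bash
python3 -m pendant '[[0,0,0,0,0,20,1],[0,0,0,0,0,55,1],[0,0,0,0,0,90,1],[0,0,0,0,0,90,1],[0,0,0,17,35,90,1],[0,0,0,35,70,90,1],[0,0,0,50,100,90,1],[0,0,0,57,115,85,1],[0,0,0,57,115,60,1],[0,0,0,57,115,30,1],[0,0,0,57,115,10,1],[0,0,0,57,115,4,1]]'
python3 -m pendant '[[0,0,0,0,0,0,1],[0,0,0,0,0,-4,1],[0,0,0,0,0,-8,1],[0,0,0,0,0,-10,1],[0,0,0,0,0,-10,1]]'
```

```text
time_s: 3.95
tcp_pos: [0.5943, 0.0616, 0.1592]
tcp_rot: [0.071, 0.997, -0.001, -0.005]
wrist_force: [-2.0, 0.6, -3.7]
finger_gap: 0.35
gripper_force: 46.1
time_s: 4.37
tcp_pos: [0.599, 0.0615, 0.1553]
tcp_rot: [0.071, 0.997, 0.0, 0.001]
wrist_force: [-0.5, 0.1, -4.3]
finger_gap: 0.353
gripper_force: 46.2
```

```bash
python3 -m pendant '[[0,0,0,0,0,-1,1],[0,0,0,0,0,-2,1],[0,0,0,0,0,-2,1],[0,0,0,0,0,-2,1]]'
```

```text
time_s: 4.7
tcp_pos: [0.5996, 0.0614, 0.155]
tcp_rot: [0.071, 0.997, -0.0, 0.002]
wrist_force: [-2.7, -1.3, 5.7]
finger_gap: 0.351
gripper_force: 47.2
```

```bash
python3 -m pendant '[[0,0,0,0,0,0,0],[0,0,0,0,0,0,-1],[0,0,0,0,0,0,-1],[0,0,0,0,0,0,-1],[0,0,0,0,0,30,-1],[0,0,0,0,0,70,-1],[0,0,0,0,0,110,-1],[0,0,0,0,0,110,-1],[0,0,0,7,-40,110,-1],[0,0,0,15,-80,110,-1],[0,0,0,22,-119,110,-1],[0,0,0,22,-119,110,-1]]'
python3 -m pendant '[[0,0,0,0,0,-5,-1],[0,0,0,0,0,-35,-1],[0,0,0,0,0,-65,-1],[0,0,0,0,0,-65,-1]]'
python3 - <<'E'
from plant import cams,readout
import cv2
print(readout.get_state()["tcp_pos"])
a=cams.capture("side")[145:265,240:400]
cv2.imwrite("pics/c2.png",cv2.resize(a,(800,600)))
E
```

```text
time_s: 5.7
tcp_pos: [0.6222, -0.0644, 0.2625]
tcp_rot: [0.074, 0.997, -0.002, 0.001]
wrist_force: [0.4, 0.1, -0.0]
finger_gap: 1.001
gripper_force: 0.0
time_s: 6.03
tcp_pos: [0.6159, -0.0555, 0.1914]
tcp_rot: [0.071, 0.997, 0.001, -0.006]
wrist_force: [-1.2, -0.2, -0.1]
finger_gap: 0.996
gripper_force: 0.0
[ 0.61592862 -0.05547373  0.19135214]
```

View pics/c2.png

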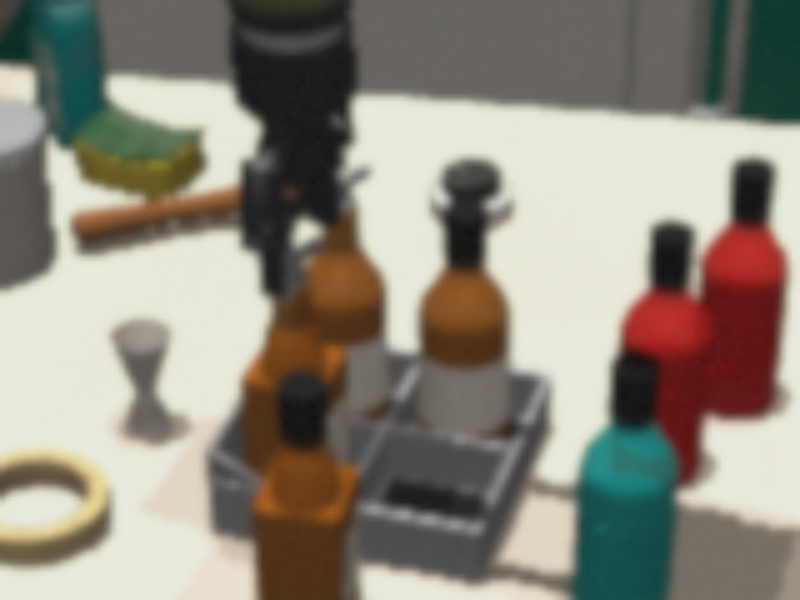

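The spare stands upright on the left worktop, with its cap at crop (302,400). The gripper straddles opened_square's neck at (290,290), slightly back but well within the pad width. I descend and grip.

```bash
python3 -m pendant '[[0,0,0,0,0,-15,-1],[0,0,0,0,0,-30,-1],[0,0,0,0,0,-41,-1],[0,0,0,0,0,-41,-1],[0,0,0,0,0,-41,0.3],[0,0,0,0,0,-41,0.8],[0,0,0,0,0,-41,1],[0,0,0,0,0,-41,1],[0,0,0,0,0,-41,1],[0,0,0,0,0,-41,1]]' 45
```

```text
time_s: 6.92
tcp_pos: [0.6212, -0.0579, 0.1578]
tcp_rot: [0.071, 0.997, -0.0, 0.001]
wrist_force: [-0.3, -1.0, 3.7]
finger_gap: 0.3
gripper_force: 44.5
```

```bash
python3 -m pendant '[[0,0,0,0,0,20,1],[0,0,0,0,0,55,1],[0,0,0,0,0,80,1],[0,0,0,0,0,80,1],[0,0,0,-30,3,80,1],[0,0,0,-60,6,80,1],[0,0,0,-80,8,80,1],[0,0,0,-89,9,80,1],[0,0,0,-89,9,80,1],[0,0,0,-89,9,80,1],[0,0,0,-89,9,60,1],[0,0,0,-89,9,60,1]]'
python3 - <<'E'
from plant import cams,readout
import cv2
print(readout.get_state()["tcp_pos"])
a=cams.capture("side")[145:265,240:400]
cv2.imwrite("pics/c3.png",cv2.resize(a,(800,600)))
E
```

```text
time_s: 7.92
tcp_pos: [0.5318, -0.0483, 0.2141]
tcp_rot: [0.071, 0.997, 0.0, -0.001]
wrist_force: [-2.3, 0.6, -5.0]
finger_gap: 0.299
gripper_force: 45.2
[ 0.53178274 -0.04834552  0.21410393]
```

View pics/c3.png

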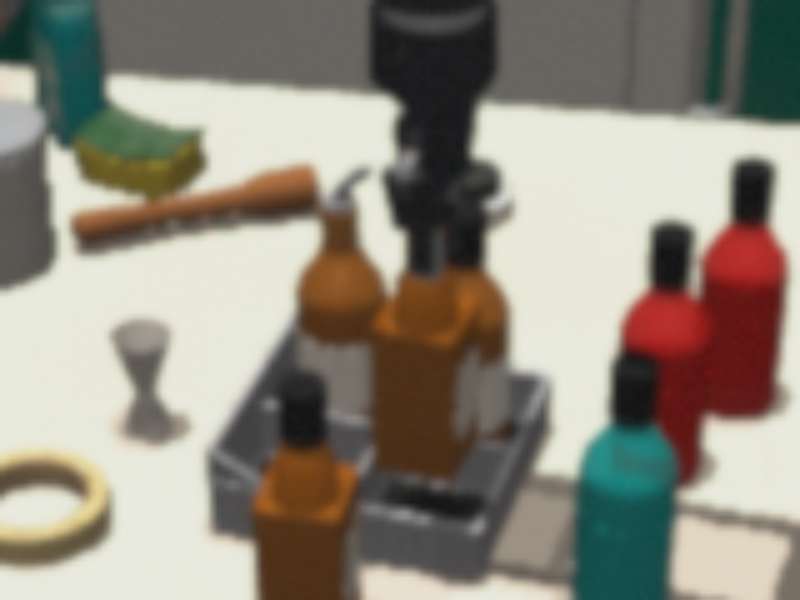

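opened_square hangs upright over the front-left well, with its body at crop (425,390) and nothing touching. I lower it gently. The commanded offset at the start of this call is z +60 above the grasp height.

```bash
python3 -m pendant '[[0,0,0,0,0,-15,1],[0,0,0,0,0,-30,1],[0,0,0,0,0,-42,1],[0,0,0,0,0,-50,1],[0,0,0,0,0,-55,1],[0,0,0,0,0,-58,1],[0,0,0,0,0,-60,1],[0,0,0,0,0,-61,1],[0,0,0,0,0,-61,1],[0,0,0,0,0,-61,1]]'
```

```text
time_s: 8.8
tcp_pos: [0.5334, -0.0488, 0.1577]
tcp_rot: [0.071, 0.997, -0.0, 0.002]
wrist_force: [0.4, 0.0, 5.5]
finger_gap: 0.302
gripper_force: 46.1
```

```bash
python3 -m pendant '[[0,0,0,0,0,0,0],[0,0,0,0,0,0,-1],[0,0,0,0,0,0,-1],[0,0,0,0,0,0,-1],[0,0,0,0,0,30,-1],[0,0,0,0,0,70,-1],[0,0,0,0,0,110,-1],[0,0,0,0,0,110,-1],[0,0,0,22,37,110,-1],[0,0,0,44,74,110,-1],[0,0,0,66,110,110,-1],[0,0,0,66,110,110,-1]]'
python3 -m pendant '[[0,0,0,0,0,-5,-1],[0,0,0,0,0,-35,-1],[0,0,0,0,0,-65,-1],[0,0,0,0,0,-95,-1],[0,0,0,0,0,-110,-1],[0,0,0,0,0,-110,-1],[0,0,0,0,0,-110,0.3],[0,0,0,0,0,-110,0.8],[0,0,0,0,0,-110,1],[0,0,0,0,0,-110,1],[0,0,0,0,0,-110,1],[0,0,0,0,0,-110,1]]' 45
```

```text
time_s: 9.8
tcp_pos: [0.6011, 0.0673, 0.2653]
tcp_rot: [0.069, 0.998, 0.002, 0.002]
wrist_force: [1.1, 0.2, -0.0]
finger_gap: 1.004
gripper_force: 0.0
time_s: 10.8
tcp_pos: [0.5987, 0.0613, 0.1575]
tcp_rot: [0.071, 0.997, -0.0, 0.002]
wrist_force: [-0.4, -2.1, 6.1]
finger_gap: 0.349
gripper_force: 44.8
```

```bash
python3 -m pendant '[[0,0,0,0,0,20,1],[0,0,0,0,0,60,1],[0,0,0,0,0,95,1],[0,0,0,0,0,95,1],[0,0,0,7,-32,95,1],[0,0,0,14,-64,95,1],[0,0,0,21,-96,95,1],[0,0,0,27,-115,95,1],[0,0,0,27,-122,95,1],[0,0,0,27,-122,95,1],[0,0,0,27,-122,75,1],[0,0,0,27,-122,75,1]]'
python3 - <<'E'
from plant import cams,readout
import cv2
print(readout.get_state()["tcp_pos"])
a=cams.capture("side")[145:265,240:400]
cv2.imwrite("pics/c4.png",cv2.resize(a,(800,600)))
E
```

```text
time_s: 11.8
tcp_pos: [0.6218, -0.0589, 0.227]
tcp_rot: [0.071, 0.997, 0.001, -0.004]
wrist_force: [-2.1, 0.5, -6.1]
finger_gap: 0.352
gripper_force: 45.8
[ 0.621837   -0.05886616  0.22700259]
```

View pics/c4.png

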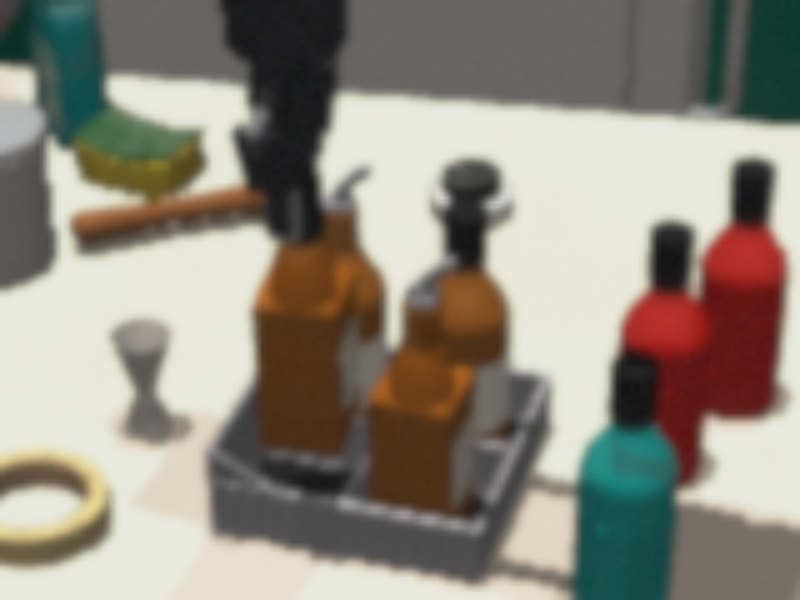

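opened_square stands in the front-left well at (420,430). The spare hangs upright over the back-left well at (300,380). I lower it.

```bash
python3 -m pendant '[[0,0,0,0,0,-15,1],[0,0,0,0,0,-30,1],[0,0,0,0,0,-45,1],[0,0,0,0,0,-56,1],[0,0,0,0,0,-62,1],[0,0,0,0,0,-66,1],[0,0,0,0,0,-68,1],[0,0,0,0,0,-69,1],[0,0,0,0,0,-69,1],[0,0,0,0,0,-69,1]]'
```

```text
time_s: 12.68
tcp_pos: [0.6251, -0.0597, 0.1647]
tcp_rot: [0.071, 0.997, 0.0, 0.001]
wrist_force: [-3.2, 1.4, 6.1]
finger_gap: 0.353
gripper_force: 47.1
```

```bash
python3 -m pendant '[[0,0,0,0,0,0,0],[0,0,0,0,0,0,-1],[0,0,0,0,0,0,-1],[0,0,0,0,0,0,-1],[0,0,0,0,0,30,-1],[0,0,0,0,0,70,-1],[0,0,0,0,0,105,-1],[0,0,0,0,0,105,-1],[0,0,0,-28,-23,105,-1],[0,0,0,-56,-46,105,-1],[0,0,0,-84,-68,105,-1],[0,0,0,-101,-81,105,-1]]'
python3 -m pendant '[[0,0,0,0,0,0,-1],[0,0,0,0,0,0,-1],[0,0,0,0,0,-30,-1],[0,0,0,0,0,-60,-1],[0,0,0,0,0,-60,-1]]'
python3 - <<'E'
from plant import cams,readout
import cv2
print(readout.get_state()["tcp_pos"])
a=cams.capture("side")[145:265,240:400]
cv2.imwrite("pics/c5.png",cv2.resize(a,(800,600)))
E
```

```text
time_s: 13.68
tcp_pos: [0.521, -0.1428, 0.2665]
tcp_rot: [0.071, 0.997, -0.001, -0.001]
wrist_force: [0.1, -0.0, -0.9]
finger_gap: 1.001
gripper_force: 0.0
time_s: 14.1
tcp_pos: [0.521, -0.1395, 0.2017]
tcp_rot: [0.071, 0.997, 0.002, -0.004]
wrist_force: [-0.8, 0.2, -0.4]
finger_gap: 1.003
gripper_force: 0.0
[ 0.52102894 -0.13953359  0.20169433]
```

View pics/c5.png

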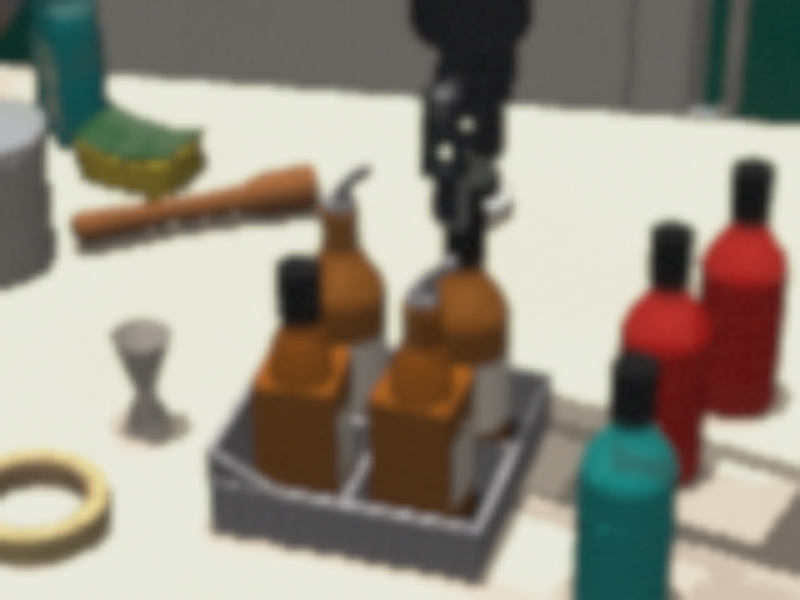

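The left lane is done and both bottles are seated. The gripper is over sealed_round's cap at (465,235), so I descend and grip.

```bash
python3 -m pendant '[[0,0,0,0,0,-15,-1],[0,0,0,0,0,-35,-1],[0,0,0,0,0,-49,-1],[0,0,0,0,0,-49,-1],[0,0,0,0,0,-49,0.3],[0,0,0,0,0,-49,0.8],[0,0,0,0,0,-49,1],[0,0,0,0,0,-49,1],[0,0,0,0,0,-49,1],[0,0,0,0,0,-49,1]]' 45
```

```text
time_s: 14.98
tcp_pos: [0.5245, -0.142, 0.159]
tcp_rot: [0.071, 0.997, -0.001, 0.001]
wrist_force: [-0.2, -1.1, 5.2]
finger_gap: 0.348
gripper_force: 44.4
```

```bash
python3 -m pendant '[[0,0,0,0,0,20,1],[0,0,0,0,0,55,1],[0,0,0,0,0,90,1],[0,0,0,0,0,90,1],[0,0,0,8,-35,90,1],[0,0,0,16,-70,90,1],[0,0,0,21,-105,90,1],[0,0,0,24,-122,85,1],[0,0,0,24,-122,60,1],[0,0,0,24,-122,35,1],[0,0,0,24,-122,18,1],[0,0,0,24,-122,8,1]]'
python3 -m pendant '[[0,0,0,0,0,-5,1],[0,0,0,0,0,-10,1],[0,0,0,0,0,-14,1],[0,0,0,0,0,-16,1],[0,0,0,0,0,-16,1],[0,0,0,0,0,-16,1]]'
```

```text
time_s: 15.98
tcp_pos: [0.5448, -0.2619, 0.1614]
tcp_rot: [0.072, 0.997, 0.002, -0.004]
wrist_force: [-0.6, 0.2, -4.6]
finger_gap: 0.35
gripper_force: 46.0
time_s: 16.48
tcp_pos: [0.5487, -0.2637, 0.1521]
tcp_rot: [0.071, 0.997, -0.001, 0.002]
wrist_force: [-1.7, 0.8, 5.1]
finger_gap: 0.353
gripper_force: 46.7
```

```bash
python3 -m pendant '[[0,0,0,0,0,0,0],[0,0,0,0,0,0,-1],[0,0,0,0,0,0,-1],[0,0,0,0,0,0,-1],[0,0,0,0,0,30,-1],[0,0,0,0,0,70,-1],[0,0,0,0,0,110,-1],[0,0,0,0,0,115,-1],[0,0,0,20,37,115,-1],[0,0,0,40,74,115,-1],[0,0,0,59,111,115,-1],[0,0,0,59,111,115,-1]]'
python3 -m pendant '[[0,0,0,0,0,-5,-1],[0,0,0,0,0,-35,-1],[0,0,0,0,0,-65,-1],[0,0,0,0,0,-65,-1]]'
python3 - <<'E'
from plant import cams,readout
import cv2
print(readout.get_state()["tcp_pos"])
a=cams.capture("side")[145:265,260:420]
cv2.imwrite("pics/c6.png",cv2.resize(a,(800,600)))
E
```

```text
time_s: 17.48
tcp_pos: [0.6098, -0.1459, 0.2647]
tcp_rot: [0.069, 0.998, 0.002, 0.001]
wrist_force: [0.1, -0.1, -0.4]
finger_gap: 0.999
gripper_force: 0.0
time_s: 17.82
tcp_pos: [0.6019, -0.1521, 0.1934]
tcp_rot: [0.072, 0.997, 0.001, -0.006]
wrist_force: [-1.3, -0.0, -1.0]
finger_gap: 0.996
gripper_force: 0.0
[ 0.6019112  -0.15210402  0.19335571]
```

View pics/c6.png

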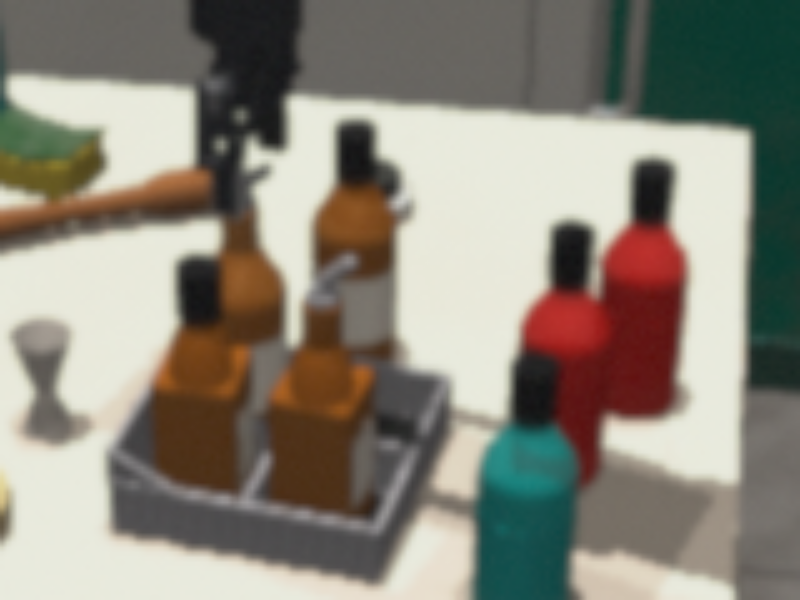

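sealed_round stands upright at the right (355,240). The near finger at (228,190) is in line with opened_round's neck at (240,220). I descend and grip.

```bash
python3 -m pendant '[[0,0,0,0,0,-15,-1],[0,0,0,0,0,-30,-1],[0,0,0,0,0,-41,-1],[0,0,0,0,0,-41,-1],[0,0,0,0,0,-41,0.3],[0,0,0,0,0,-41,0.8],[0,0,0,0,0,-41,1],[0,0,0,0,0,-41,1],[0,0,0,0,0,-41,1],[0,0,0,0,0,-41,1]]' 45
```

```text
time_s: 18.7
tcp_pos: [0.6073, -0.153, 0.1598]
tcp_rot: [0.071, 0.997, -0.001, 0.001]
wrist_force: [-0.4, -0.1, 2.6]
finger_gap: 0.302
gripper_force: 44.3
```

```bash
python3 -m pendant '[[0,0,0,0,0,20,1],[0,0,0,0,0,55,1],[0,0,0,0,0,80,1],[0,0,0,0,0,80,1],[0,0,0,-30,4,80,1],[0,0,0,-60,8,80,1],[0,0,0,-80,12,80,1],[0,0,0,-88,13,80,1],[0,0,0,-88,13,80,1],[0,0,0,-88,13,80,1],[0,0,0,-88,13,60,1],[0,0,0,-88,13,60,1]]'
python3 -m pendant '[[0,0,0,0,0,-15,1],[0,0,0,0,0,-30,1],[0,0,0,0,0,-42,1],[0,0,0,0,0,-50,1],[0,0,0,0,0,-55,1],[0,0,0,0,0,-58,1],[0,0,0,0,0,-60,1],[0,0,0,0,0,-61,1],[0,0,0,0,0,-61,1],[0,0,0,0,0,-61,1]]'
```

```text
time_s: 19.7
tcp_pos: [0.5188, -0.1393, 0.2161]
tcp_rot: [0.071, 0.997, 0.0, -0.001]
wrist_force: [-2.6, 0.9, -4.5]
finger_gap: 0.303
gripper_force: 45.0
time_s: 20.53
tcp_pos: [0.5203, -0.1399, 0.1596]
tcp_rot: [0.071, 0.997, -0.001, 0.002]
wrist_force: [-0.4, -0.5, 5.4]
finger_gap: 0.297
gripper_force: 45.9
```

Seated at the expected height. I release it and go for sealed_round at (0.5487,-0.2637).

```bash
python3 -m pendant '[[0,0,0,0,0,0,0],[0,0,0,0,0,0,-1],[0,0,0,0,0,0,-1],[0,0,0,0,0,0,-1],[0,0,0,0,0,30,-1],[0,0,0,0,0,70,-1],[0,0,0,0,0,110,-1],[0,0,0,0,0,110,-1],[0,0,0,9,-40,110,-1],[0,0,0,18,-80,110,-1],[0,0,0,28,-115,110,-1],[0,0,0,28,-124,110,-1]]'
python3 -m pendant '[[0,0,0,0,0,0,-1],[0,0,0,0,0,-30,-1],[0,0,0,0,0,-65,-1],[0,0,0,0,0,-95,-1],[0,0,0,0,0,-113,-1],[0,0,0,0,0,-113,-1],[0,0,0,0,0,-113,0.3],[0,0,0,0,0,-113,0.8],[0,0,0,0,0,-113,1],[0,0,0,0,0,-113,1],[0,0,0,0,0,-113,1],[0,0,0,0,0,-113,1]]' 45
```

```text
time_s: 21.53
tcp_pos: [0.5484, -0.2687, 0.2673]
tcp_rot: [0.072, 0.997, -0.002, 0.001]
wrist_force: [1.0, -0.2, 0.5]
finger_gap: 0.995
gripper_force: 0.0
time_s: 22.53
tcp_pos: [0.5476, -0.2639, 0.1566]
tcp_rot: [0.071, 0.997, -0.001, 0.002]
wrist_force: [-1.2, -0.0, 6.5]
finger_gap: 0.348
gripper_force: 44.9
```

```bash
python3 -m pendant '[[0,0,0,0,0,20,1],[0,0,0,0,0,60,1],[0,0,0,0,0,95,1],[0,0,0,20,10,95,1],[0,0,0,45,30,95,1],[0,0,0,58,60,95,1],[0,0,0,63,90,95,1],[0,0,0,64,106,95,1],[0,0,0,64,111,95,1],[0,0,0,64,111,95,1],[0,0,0,64,111,75,1],[0,0,0,64,111,75,1]]'
python3 - <<'E'
from plant import cams,readout
import cv2
print(readout.get_state()["tcp_pos"])
a=cams.capture("side")[145:265,240:400]
cv2.imwrite("pics/c7.png",cv2.resize(a,(800,600)))
E
```

```text
time_s: 23.53
tcp_pos: [0.6083, -0.1532, 0.2268]
tcp_rot: [0.071, 0.997, -0.0, -0.003]
wrist_force: [-2.2, 0.2, -5.8]
finger_gap: 0.348
gripper_force: 45.7
[ 0.60830757 -0.15315667  0.22679307]
```

View pics/c7.png

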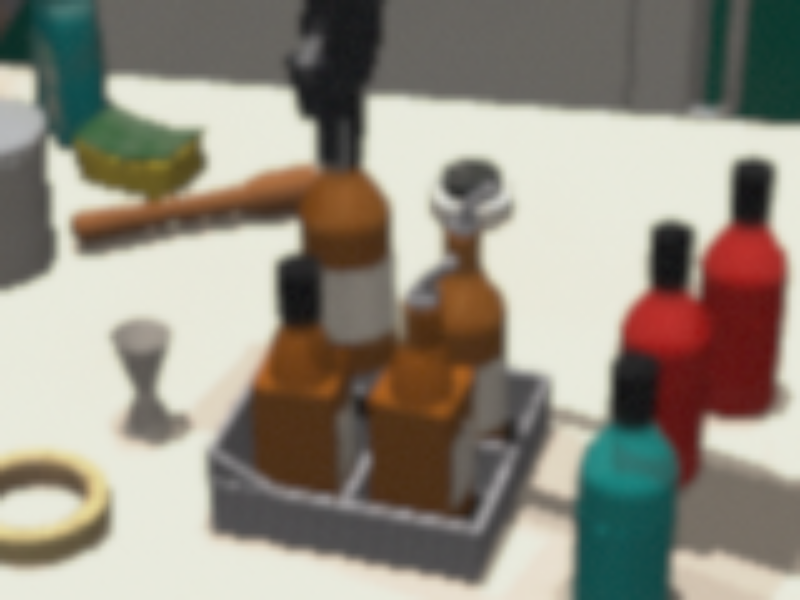

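The other three bottles are seated. sealed_round hangs upright over the back-right well at (345,290). I lower it, release and retreat.

```bash
python3 -m pendant '[[0,0,0,0,0,-15,1],[0,0,0,0,0,-30,1],[0,0,0,0,0,-45,1],[0,0,0,0,0,-56,1],[0,0,0,0,0,-62,1],[0,0,0,0,0,-66,1],[0,0,0,0,0,-68,1],[0,0,0,0,0,-69,1],[0,0,0,0,0,-69,1],[0,0,0,0,0,-69,1]]'
```

```text
time_s: 24.42
tcp_pos: [0.6114, -0.1532, 0.1643]
tcp_rot: [0.071, 0.997, -0.001, 0.002]
wrist_force: [-3.2, 0.3, 8.0]
finger_gap: 0.348
gripper_force: 47.3
```

```bash
python3 -m pendant '[[0,0,0,0,0,0,0],[0,0,0,0,0,0,-1],[0,0,0,0,0,0,-1],[0,0,0,0,0,0,-1],[0,0,0,0,0,30,-1],[0,0,0,0,0,70,-1],[0,0,0,0,0,110,-1],[0,0,0,0,0,130,-1],[0,0,0,0,0,130,-1]]'
python3 -m pendant '[[0,0,0,-130,350,20,-1],[0,0,0,-130,350,20,-1],[0,0,0,-130,350,20,-1],[0,0,0,-130,350,20,-1],[0,0,0,-130,350,20,-1],[0,0,0,-130,350,20,-1],[0,0,0,-130,350,20,-1],[0,0,0,-130,350,20,-1],[0,0,0,-130,350,20,-1],[0,0,0,-130,350,20,-1],[0,0,0,-130,350,20,-1],[0,0,0,-130,350,20,-1]]'
python3 - <<'E'
from plant import cams,readout
import cv2
a=cams.capture("top")[110:330,290:510];b=cams.capture("side")[145:265,240:400]
cv2.imwrite("pics/c8.png",cv2.convertScaleAbs(cv2.resize(a,(600,600),interpolation=cv2.INTER_CUBIC),alpha=1.4))
cv2.imwrite("pics/side8.png",cv2.resize(b,(800,600)))
E
```

```text
time_s: 25.17
tcp_pos: [0.614, -0.1534, 0.2975]
tcp_rot: [0.071, 0.997, -0.001, 0.006]
wrist_force: [0.3, -0.5, 0.7]
finger_gap: 0.999
gripper_force: 0.0
time_s: 26.17
tcp_pos: [0.4804, 0.1975, 0.31]
tcp_rot: [0.071, 0.998, -0.001, -0.0]
wrist_force: [0.3, -0.7, -0.4]
finger_gap: 1.002
gripper_force: 0.0
```

View pics/c8.png

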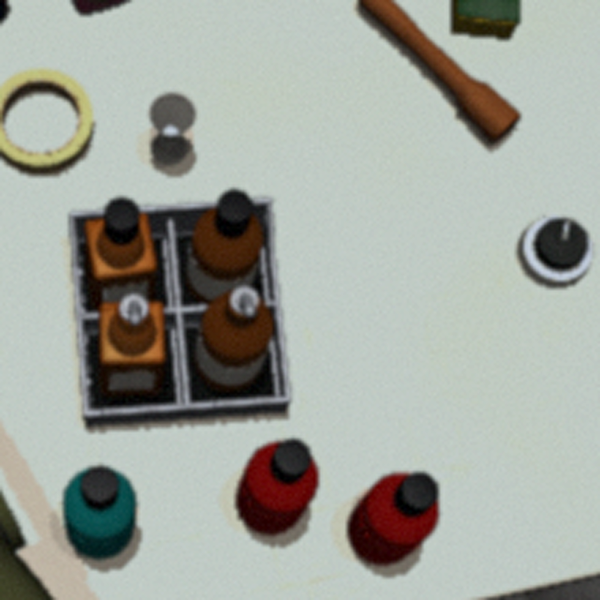

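View pics/side8.png

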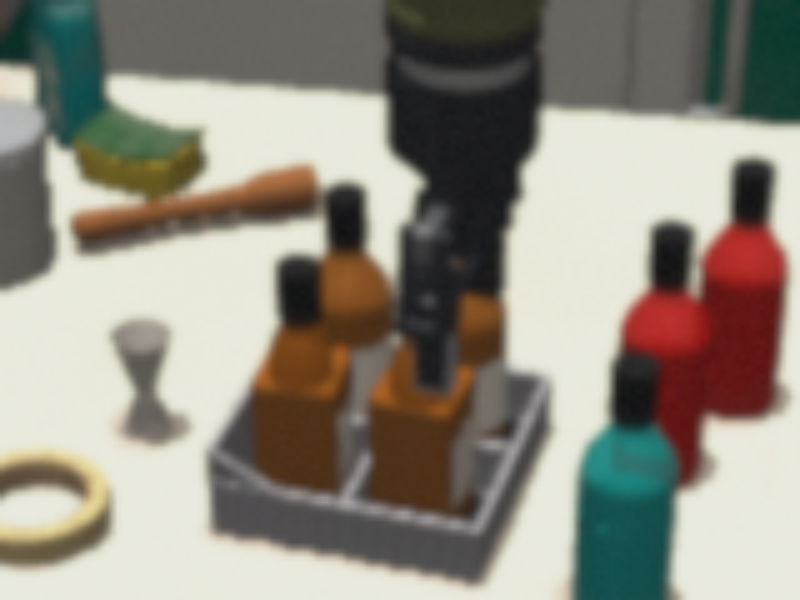

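Both views show all four bottles upright and seated. Opened bottles are in front at (133,310) and (244,302), with same-shape caps behind at (122,215) and (235,210). The jigger and timer have not moved, and the gripper is clear.

```bash
python3 -c "
from plant import order
print(order.sign_off())"
```

```text
the job is handed in; nothing more can be done
None
```

The job is handed in: both lanes are changed over, with each opened bottle in front of the sealed spare of the same shape, and all four upright and released. It took about 26 s; the hand-in returned no verdict.

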